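Cheese on an oatcake, and the chutney opened

ROBOT

A 7-joint arm with a two-finger parallel gripper is mounted at the origin on a cart in front of the work surface, level with it; the furniture and walls round the work are solid. World frame = base frame: x ahead of the robot, y to its left, z up, the work surface at z = 0. Lengths are in m, angles in degrees, forces in N, time in s.
With the tool pointing down it reaches from about 0.4 to 0.85 m from the base axis. Payload 10.4 kg.
Tool frame: the origin (TCP) lies between the finger pads; the fingertips stand 17 mm ahead of it and the grasp point (between the pads) lies 2 mm behind it; z points along the fingers, y is the line along which they close (so a half turn about z gives the same grasp; the last joint's range is limited). The gripper opens to 85 mm and grips with 20 to 120 N. Pads are 22 mm wide; open, the fingers measure 114 mm over their backs; the gripper's body (76 mm by 85 mm) begins 54 mm behind the grasp point. The pads swing forward as they close: fully open they stand 13 mm farther back than shut.
Start: joints at [-77.326, 19.034, -3.707, 83.658, 1.238, 77.344, -5.071], TCP at [0.151, 0.607, 0.248] pointing down, gripper open.
Joint ranges: [-148.97, 148.97], [-28.65, 121.19], [-84.17, 76.75], [9.2, 138.47], [-72.65, 252.65], [3.7, 117.97], [-149.18, 149.18]. Speed limits (degrees/s): [127.2, 127.2, 159.86, 159.86, 180, 180, 180].

INTERFACE

Orientations are given as [roll, pitch, yaw] about the fixed x, y, z axes, in that order (R = Rz(yaw) Ry(pitch) Rx(roll)).
In Python, from station import env, planner, optics, ticket gives the robot as it stands. Calls block until the motion is done:
- env.move_ptp(position, orientation): joint-space move of the TCP to a pose.
- env.move_straight(position, feed=0.15, rotation=None, threshold=None): straight line of the TCP; rotation=None keeps the orientation; feed is the mean speed in m/s. With threshold (N) it stops when the force on the tool has changed by that much, and returns True; else False.
- env.move_j(angles): joint-space move.
- env.release() and env.grab(grasp_force=None): open the fingers fully, or close them until they stop; grasp_force is the grip in N (None keeps the last).
- env.wait(seconds).
- planner.ik(position, orientation): joint angles nearest the present ones, or None.
- optics.grab_frame(name): name is "side" or "top"; returns the picture (480x640x3 uint8, red, green, blue); there is no depth.
- optics.calibration(name): a dict with "intrinsics" (3x3 intrinsics, pixels), "extrinsics" (4x4, takes a point from world to camera coordinates). Camera axes: x right, y up, looking along -z (the intrinsics and any distortion apply to the point x, -y, -z); pixel columns grow to the right and rows downward; lengths in m; the calibration is good to about 2 mm. A picture is of the moment at which its call begins. calibration takes no time and is no camera call.
A pose or a line that the arm cannot do raises env.IKError and nothing moves.
- ticket.sign_off(): hands the job in; it is judged then, once.
Readings, each from a call of its own:
- env.read_time(): time.
- env.read_q(): joint angles.
- env.read_joint_vel(): joint speeds.
- env.read_joint_efforts(): joint torques, N m.
- env.read_eef_pos(): TCP position.
- env.read_eef_rot(): TCP orientation.
- env.read_force(): force on the tool from outside, world axes, zero at the start.
- env.read_wrist_torque(): the same for the moment, N m.
- env.read_opening(): finger opening in m.
- env.read_gripper_force(): force on a finger pad.
Only numpy, scipy, OpenCV 4.12 (cv2) and the standard library are available. Lean on these libraries where they do the work, as an engineer would, in place of code of your own. Each camera call takes 0.05 s, during which the arm holds its last target. There are 200 camera calls.

TASK

Get a snack ready: from the wooden board lay the oatcake (the wider, thinner disc) in the middle of the plate and the cheese round (the narrower, thicker disc) centred flat on top of it; set both down gently, do not drop them. Then open the chutney jar: press its safety cap down against the spring, twist it anticlockwise while pressed until it is free, lift it straight up, and finish while still holding the cap upright, about 8 cm above the mouth of the jar. Do not let go of the cap, and leave the lemon, the mug and the pepper mill behind the work where they are.

Things in the scene. Friction and masses are not known exactly. Their poses are not given: they have to be found in the camera images.
- oatcake: rigid oat biscuit, light brown disc 62 mm across and 10 mm thick, lying flat on the wooden board; origin at the centre of its underside, z up
- cheese: cheese round, cream coloured disc 50 mm across and 16 mm thick, lying flat on the wooden board (either of the two discs may lie nearer to the robot); origin at the centre of its underside, z up
- board: fixed wooden board, 230 mm (its x) by 120 mm (its y) by 12 mm high; origin at the centre of its underside; the discs lie about 55 mm either side of its centre along its x
- plate_centre (a point): centre of the flat eating surface of a loose white plate; surface 8 mm above the worktop and flat out to 82 mm from the centre, with a lip rising to 13 mm above the worktop at 89 mm
- jar: white stoneware jar, 84 mm across, held fast in a round dark non-slip stand (116 mm across), so it cannot slide, turn or lift; shoulder 78 mm high, then a neck to the mouth 120 mm above the worktop; origin at the centre of its underside, z up
- jar_mouth (a point): centre of the jar's mouth (rim of the neck, 34 mm across), 120 mm above the worktop, z up, axes parallel to the jar's
- cap: loose ribbed round steel cap on the jar's neck, 56 mm across, 30 mm tall, 70 g; 28 mm of free neck below it. Grip its sides from above with 30 N or more. Origin at the centre of its lower edge, z up; on the jar 14 mm below the mouth. Locked, its x axis lies within 5 degrees of the jar's x axis; a tooth stops it turning anticlockwise unless pressed, a stop bars clockwise
- cap_top (a point): centre of the cap's top face; unpressed on the jar 16 mm above the mouth. To open: push the cap down 4 to 8 mm (spring: 6 N at first, 11 N at 8 mm, the end) and, while down, turn it anticlockwise seen from above. Keep it down all the way; 50 to 64 degrees from locked (stop at about 66) it lifts straight off, with less it is held
- lemon: lemon lying behind the work, 72 x 57 x 58 mm, a bystander; origin under its middle
- enamel_mug: white enamel mug with dark rim, 80 mm tall, a bystander; origin under its middle
- pepper_mill: wooden pepper mill standing behind the plate and jar, 58 mm across, 170 mm tall, a bystander; origin under its middle
There are look-alikes about, which are no part of the job. Of the things that look like the jar, the middle-sized one is meant.

How it is judged (in metres and radians):
On the way, in this order (a step that is already met when the one before it is completed fails the run):
1. the oatcake lies flat in the middle of the plate, let go, at rest (horizontal distance between oatcake and plate_centre below 0.02 m and z of oatcake in the frame of plate_centre below 0.004 m and angle between oatcake's own z axis and vertical below 0.1 rad and linear speed of oatcake below 0.03 m/s and contact force between the fingers and oatcake below 0.1 N), for 0.2 s.
2. the cheese lies flat and centred on the oatcake, let go, at rest (horizontal distance between cheese and oatcake below 0.01 m and z of cheese in the frame of oatcake between 0.007 and 0.013 m and angle between cheese's own z axis and vertical below 0.1 rad and linear speed of cheese below 0.03 m/s and contact force between the fingers and cheese below 0.1 N), for 0.2 s.
3. the cap, still locked, is pressed down at least 3 mm (z of cap_top in the frame of jar_mouth below 0.013 m and angle between the x axis of cap and the x axis of jar, either way round below 0.35 rad and horizontal distance between cap_top and jar_mouth below 0.006 m and contact force between the fingers and cap above 2 N), for 0.05 s.
4. the cap, still on the neck, is turned free (at least 43 degrees) (angle between the x axis of cap and the x axis of jar, either way round above 0.75 rad and z of cap_top in the frame of jar_mouth below 0.02 m and horizontal distance between cap_top and jar_mouth below 0.006 m), for 0.05 s.
At the end, for the whole second after the job is handed in: Oatcake flat on the plate, within 20 mm of its centre; cheese flat on it, within 10 mm of its centre; both untouched. Cap held still in the fingers, upright within 14 degrees, lower edge 40 to 150 mm above the jar's mouth, within 30 mm of straight above it, not touching the jar (horizontal distance between oatcake and plate_centre below 0.02 m and z of oatcake in the frame of plate_centre below 0.004 m and angle between each of oatcake, cheese's own z axis and vertical below 0.1 rad and horizontal distance between cheese and oatcake below 0.01 m and z of cheese in the frame of oatcake between 0.007 and 0.013 m and contact force between the fingers and oatcake below 0.1 N and contact force between the fingers and cheese below 0.1 N and z of cap in the frame of jar_mouth between 0.04 and 0.15 m and horizontal distance between cap_top and jar_mouth below 0.03 m and angle between cap's own z axis and vertical below 0.25 rad and linear speed of cap below 0.03 m/s and contact force between the fingers and cap above 2 N and contact force between jar and cap below 0.1 N); the arm keeps its last pose, push and grip.
It fails at once if a bystander (lemon, mug, pepper mill) is moved more than 3 cm (distance of any of lemon, enamel_mug, pepper_mill from where it was at the start of the episode above 0.03 m).
It fails at once if the oatcake or the cheese is dropped (falls freely faster than 0.6 m/s) ((linear speed of oatcake above 0.6 m/s and contact force between the fingers and oatcake below 0.05 N) or (linear speed of cheese above 0.6 m/s and contact force between the fingers and cheese below 0.05 N)).
It also fails if it takes over 58 s, if anything falls off the work surface, if the arm or the gripper's body presses on something with over 40 N, if the wrist force passes 120 N, or if a joint passes its speed limit or range.

## Working session

There is one attempt and no reset: what is moved stays moved. The work goes in short steps, each a Python script; the robot and the scene stay as the last script left them, time stands still between calls to the robot, and variables do not carry over. Pictures are saved under pics/ and viewed, at most 10 in all, crops included, and the job is handed in when it is done.

```bash
mkdir -p pics; ls; python3 - <<'E'
from station import env, planner, optics, ticket
import cv2,numpy as np
for n in("side","top"):
    cv2.imwrite(f"pics/{n}0.png",optics.grab_frame(n)[:,:,::-1]); c=optics.calibration(n); print(n,{k:np.round(v,4).tolist() for k,v in c.items()})
print(env.read_time(),env.read_eef_pos(),env.read_eef_rot())
E
```

```text
pics
side {'intrinsics': [[541.5449, 0.0, 324.7788], [0.0, 541.5449, 246.1299], [0.0, 0.0, 1.0]], 'extrinsics': [[-0.9981, -0.0597, 0.013, 0.5339], [0.0343, -0.3711, 0.9279, -0.1256], [-0.0506, 0.9267, 0.3725, -1.1912], [0.0, 0.0, 0.0, 1.0]]}
top {'intrinsics': [[616.499, 0.0, 317.388], [0.0, 616.499, 259.5373], [0.0, 0.0, 1.0]], 'extrinsics': [[0.277, -0.9609, 0.0028, -0.2153], [0.7735, 0.2247, 0.5927, -0.4532], [-0.5701, -0.1621, 0.8054, -1.3656], [0.0, 0.0, 0.0, 1.0]]}
0.1 [0.15078337 0.60622226 0.24763173] [-1.79930237e+02  2.39685848e-03  1.66032420e+02]
```

View pics/top0.png

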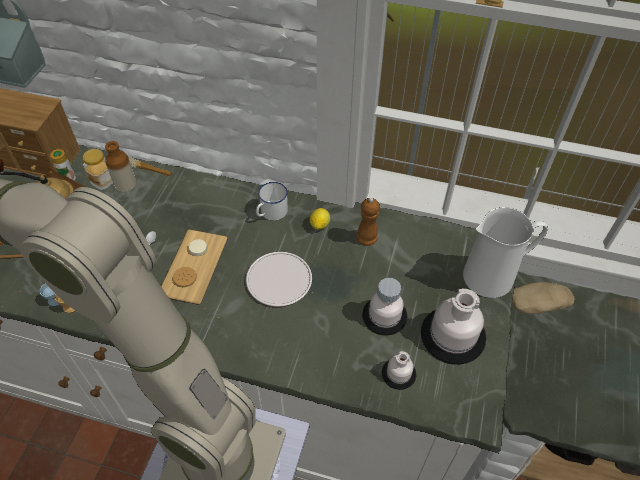

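View pics/side0.png

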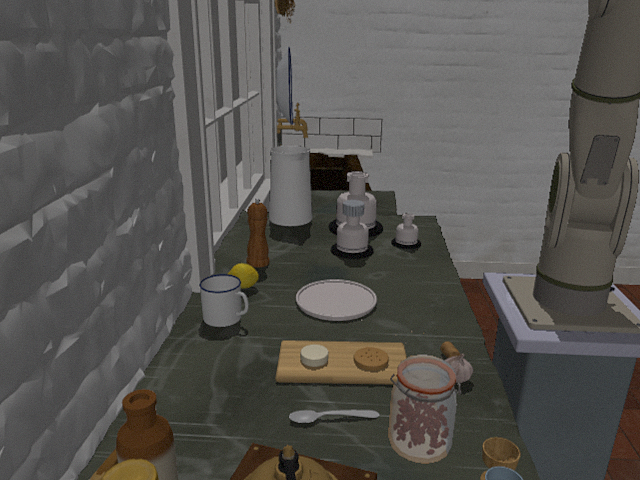

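Jar look-alikes in the top view: large open one at (457,330), small one at (400,370), and the middle-sized one with the steel cap at (386,305). In the side view these are at (357,200), (406,232) and (353,232). The middle-sized one is meant, since it is the only one with a ribbed steel cap. In the top view the cheese is at (198,247), the oatcake (wider, brown) at (185,277) and the plate at (279,278). In the side view they are at (314,355), (371,357) and (336,300).

```bash
cat > h.py <<'E'
from station import env, planner, optics, ticket
import cv2,numpy as np
def ray(n,uv):
    c=optics.calibration(n);K=np.array(c["intrinsics"]);E=np.array(c["extrinsics"])
    d=np.linalg.inv(K)@[uv[0],uv[1],1]; d=E[:3,:3].T@(d*[1,-1,-1]); o=-E[:3,:3].T@E[:3,3]
    return o,d/np.linalg.norm(d)
def onz(n,uv,z):
    o,d=ray(n,uv); return o+d*(z-o[2])/d[2]
def tri(a,b):
    (o1,d1),(o2,d2)=ray("top",a),ray("side",b)
    s=np.linalg.lstsq(np.c_[d1,-d2],o2-o1,rcond=None)[0]
    p,q=o1+s[0]*d1,o2+s[1]*d2
    return (p+q)/2,np.linalg.norm(p-q)
def proj(n,p):
    c=optics.calibration(n);q=(np.array(c["extrinsics"])@np.r_[p,1])[:3]*[1,-1,-1]
    q=np.array(c["intrinsics"])@q; return q[:2]/q[2]
E
python3 - <<'E'
from h import *
T=cv2.imread("pics/top0.png");S=cv2.imread("pics/side0.png")
def z(im,x,y,w,h,s): return cv2.resize(im[y:y+h,x:x+w],None,fx=s,fy=s,interpolation=cv2.INTER_CUBIC)
a=np.hstack([z(T,160,225,80,60,5),z(T,355,265,80,60,5)]); b=np.hstack([z(S,290,335,120,45,3.3333),z(S,310,185,80,30,5)])
cv2.imwrite("pics/c.png",np.vstack([a,b]))
# board plane check / first estimates
for n,a,b in(("cheese",(198,244),(314,352)),("oat",(185,275),(371,355)),("plate",(279,278),(336,300)),("cap",(390,283),(353,203))): print(n,tri(a,b))
for n,im,pts in(("top",T,((198,244),(185,273),(279,278),(390,284))),("side",S,((314,352),(371,353),(336,300),(353,205)))):
    H=cv2.cvtColor(im,cv2.COLOR_BGR2HSV); print(n,[H[p[1],p[0]].tolist() for p in pts])
E
```

```text
cheese (array([0.53954936, 0.27463629, 0.02543739]), np.float64(0.004115505106018083))
oat (array([0.4378998 , 0.26970683, 0.02036943]), np.float64(0.0013644939012147945))
plate (array([0.50944814, 0.03090418, 0.00234644]), np.float64(0.0024386530190731648))
cap (array([ 0.48189777, -0.26566641,  0.13492186]), np.float64(0.007613746790206515))
top [[23, 46, 214], [18, 142, 165], [13, 12, 196], [101, 13, 160]]
side [[21, 42, 168], [17, 146, 122], [6, 17, 146], [108, 20, 128]]
```

View pics/c.png

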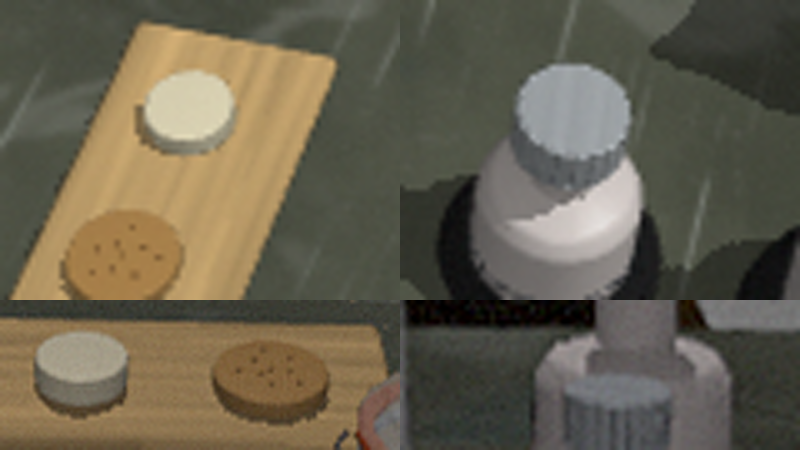

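The crop shows the cheese (cream, face centre ≈(197.6,245.9) top / (314,350) side), the oatcake (wider, brown, (184.4,274.8) / (370.7,354.4)) and the middle jar with the steel cap (389.1,286.8) / (353,203). That confirms the choice. Next I refine positions and check obstacles and reach.

```bash
python3 - <<'E'
from h import *
np.set_printoptions(precision=4,suppress=True)
P={}
for n,a,b,z in(("cheese",(197.6,245.9),(314.2,350.2),.028),("oat",(184.4,274.8),(370.7,354.4),.022),("cap",(389.1,286.8),(353,203),.136),("bigmouth",(466,297),(357,176),.2),("small",(403,357),(407,215),.1),("mill",(371,202),(258,203),.17)):
    print(n,*tri(a,b),onz("top",a,z)[:2],onz("side",b,z)[:2])
C=[]
for n,s in(("top",(279,278)),("side",(336,300))):
    im=cv2.imread(f"pics/{n}0.png");H=cv2.cvtColor(im,cv2.COLOR_BGR2HSV)
    m=cv2.inRange(H,(0,0,100),(180,40,255)); L=cv2.connectedComponents(m)[1]; m=(L==L[s[1],s[0]]).astype(np.uint8)
    c=cv2.convexHull(max(cv2.findContours(m,0,cv2.CHAIN_APPROX_NONE)[0],key=cv2.contourArea))
    w=np.array([onz(n,p[0],.013)[:2] for p in c]); print(n,"plate",cv2.fitEllipse(c),cv2.minEnclosingCircle(w.astype(np.float32)))
    C.append(cv2.fitEllipse(c)[0])
print("plate tri",tri(*C))
for nm,p in(("oat",[.438,.27,.03]),("plate",[.51,.03,.03]),("cap",[.482,-.266,.115])):
  for y in(-180,-120,-90,-60,-30,0,30,60,90,120,150):
    q=planner.ik(p,[180,0,y]); print(nm,y,None if q is None else np.round(q))
E
```

```text
cheese [0.5366 0.2728 0.0259] 0.0024656585120442806 [0.5338 0.2719] [0.5375 0.2748]
oat [0.4379 0.2708 0.0219] 1.0103705717562874e-05 [0.4378 0.2707] [0.4379 0.271 ]
cap [ 0.4781 -0.2664  0.1319] 0.0016802362392321748 [ 0.4743 -0.2665] [ 0.4788 -0.2547]
bigmouth [ 0.4736 -0.445   0.1615] 0.008648440433728474 [ 0.4518 -0.4421] [ 0.4708 -0.2849]
small [ 0.3292 -0.3363  0.0807] 0.0008090469769139441 [ 0.3183 -0.3361] [ 0.3355 -0.2788]
mill [ 0.7099 -0.1655  0.1562] 0.0007155350484565473 [ 0.6971 -0.1673] [ 0.7022 -0.1225]
top plate ((279.1004943847656, 273.28314208984375), (63.63751983642578, 70.83395385742188), 16.20020294189453) ((0.5345796942710876, 0.037803445011377335), 0.1191900297999382)
side plate ((335.6929931640625, 298.99896240234375), (40.9193000793457, 80.13069152832031), 91.24826049804688) ((0.507215142250061, 0.042854227125644684), 0.0960005447268486)
plate tri (array([0.5141, 0.0341, 0.0094]), np.float64(0.012055866102370635))
oat -180 [-46.  19.  11. 113.  -5.  48.  57.]
oat -120 [-40.  19.   4. 113.  -2.  48. 115.]
oat -90 [-37.  19.   1. 113.  -0.  48. 144.]
oat -60 [
[... 686 characters left out ...]
9. -52.]
plate 60 [-43.  23.  40. 115. -19.  49. -22.]
plate 90 [-42.  23.  39. 115. -19.  49.   7.]
plate 120 [-42.  22.  38. 115. -18.  49.  37.]
plate 150 [-41.  22.  37. 115. -18.  49.  66.]
cap -180 [-23.  25.  58. 106. -24.  62. 134.]
cap -120 [ 79.  36. -71. 101.  36.  70. 148.]
cap -90 [ -28.   31.   67.  107.  -31.   64. -130.]
cap -60 [ -28.   31.   67.  107.  -31.   64. -100.]
cap -30 [-28.  31.  67. 107. -31.  64. -70.]
cap 0 [-21.  24.  55. 106. -22.  61. -47.]
cap 30 [-13.  20.  44. 106. -16.  60. -23.]
cap 60 [-14.  21.  45. 106. -17.  60.   8.]
cap 90 [-20.  23.  54. 106. -21.  61.  42.]
cap 120 [-21.  24.  55. 106. -22.  61.  73.]
cap 150 [-23.  25.  58. 106. -24.  62. 104.]
```

```bash
python3 - <<'E'
from h import *
np.set_printoptions(precision=4,suppress=True)
for n,s,v in(("top",(279,278),160),("side",(336,300),125)):
    im=cv2.imread(f"pics/{n}0.png");H=cv2.cvtColor(im,cv2.COLOR_BGR2HSV)
    m=cv2.morphologyEx(cv2.inRange(H,(0,0,v),(180,45,255)),cv2.MORPH_OPEN,np.ones((5,5))); L=cv2.connectedComponents(m)[1]; m=(L==L[s[1],s[0]]).astype(np.uint8)
    c=max(cv2.findContours(m,0,cv2.CHAIN_APPROX_NONE)[0],key=cv2.contourArea)
    e=cv2.fitEllipse(cv2.convexHull(c)); print(n,e,onz(n,e[0],.013))
env.release()
env.move_ptp([.438,.271,.15],[180,0,150])
env.move_straight([.438,.271,.05],feed=.12)
f0=env.read_force()
print(env.move_straight([.438,.271,.010],feed=.03,threshold=3),env.read_eef_pos(),env.read_force()-f0,env.read_opening(),env.read_time(),env.read_q())
E
```

```text
top ((277.4747314453125, 279.0992126464844), (52.60341262817383, 62.49844741821289), 87.76702117919922) [0.4995 0.0308 0.013 ]
side ((336.0173645019531, 299.4550476074219), (33.7535514831543, 76.45709228515625), 91.49235534667969) [0.5078 0.0502 0.013 ]
True [0.4379 0.2709 0.016 ] [-1.0872 -0.4763  7.0219] 0.08552454641027635 3.9917 [-48.1052  20.6957  12.8644 113.5033  -6.2355  46.4872  28.2593]
```

```bash
python3 - <<'E'
from h import *
np.set_printoptions(precision=4,suppress=True)
env.move_straight([.438,.271,.0255],feed=.04)
f0=env.read_force()
env.grab(25); print(env.read_opening(),env.read_gripper_force(),env.read_force()-f0)
env.move_straight([.438,.271,.08],feed=.1)
print(env.read_opening(),env.read_gripper_force(),env.read_time(),env.read_eef_pos())
for n in("side","top"): cv2.imwrite(f"pics/{n}1.png",optics.grab_frame(n)[:,:,::-1])
a=cv2.imread("pics/side1.png")[250:400,250:450];b=cv2.imread("pics/top1.png")[200:320,120:320]
cv2.imwrite("pics/v1.png",np.hstack([cv2.resize(a,(400,300)),cv2.resize(b,(400,240))[:240]] if 0 else [cv2.resize(a,(400,300)),cv2.resize(b,(400,300))]))
E
```

```text
0.0605509876823997 26.18266135454178 [-1.3801 -1.3989  5.7835]
0.060367564263492574 27.14971661567688 5.4333 [0.4377 0.2708 0.0796]
```

View pics/v1.png

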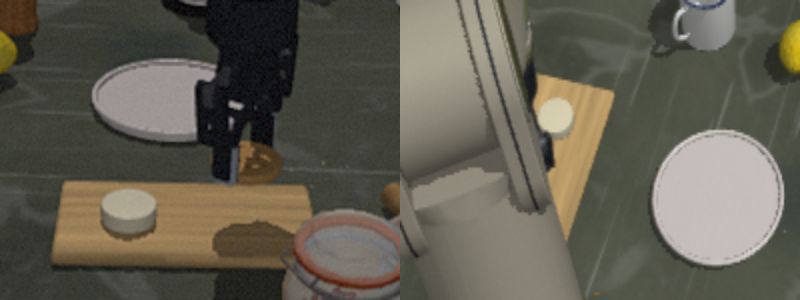

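The picture shows the oatcake held level at side ≈(370,330). The cheese is undisturbed, and the plate spans 246–312 × 252–306 in the top view, centred at (279,279). I set the plate centre to about (.505,.029).

```bash
python3 - <<'E'
from h import *
np.set_printoptions(precision=4,suppress=True)
x,y=.505,.029
print(onz("top",(279,279),.013))
env.move_straight([.438,.271,.11],feed=.15)
env.move_ptp([x,y,.11],[180,0,150])
env.move_straight([x,y,.04],feed=.1); env.wait(.2)
f0=env.read_force()
print(env.move_straight([x,y,.0185],feed=.02,threshold=2.5),env.read_eef_pos(),env.read_force()-f0)
env.wait(.2);print(env.read_opening())
env.release(); env.wait(.2)
env.move_straight([x,y,.12],feed=.15)
# cheese
c=[.537,.273]
env.move_ptp([*c,.11],[180,0,150])
for n in("side","top"): cv2.imwrite(f"pics/{n}2.png",optics.grab_frame(n)[:,:,::-1])
print(env.read_time())
a=cv2.imread("pics/side2.png")[250:400,250:450];b=cv2.imread("pics/top2.png")[200:320,160:360]
cv2.imwrite("pics/v2.png",np.hstack([cv2.resize(a,(400,300)),cv2.resize(b,(400,240),interpolation=2)]if 0 else [cv2.resize(a,(400,300)),cv2.resize(b,(400,300))]))
E
```

```text
[0.5009 0.027  0.013 ]
True [0.5049 0.029  0.0216] [-2.386  -1.2848  5.5558]
0.060610530731851776
11.425
```

View pics/v2.png

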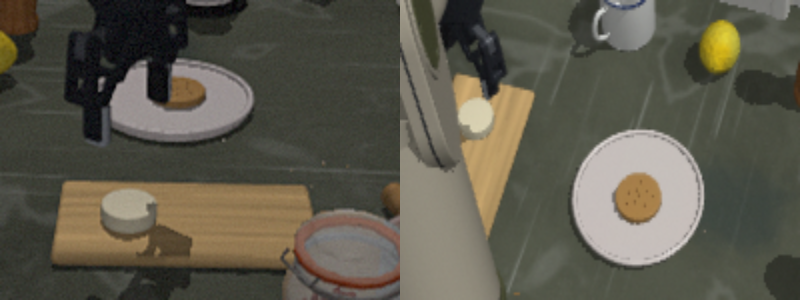

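The oatcake lies centred on the plate (top view ≈(279,278), plate centre (279,279)). The cheese is unmoved at (197.5,245.5). Next is the cheese.

```bash
python3 - <<'E'
from h import *
np.set_printoptions(precision=4,suppress=True)
T=cv2.imread("pics/top2.png");H=cv2.cvtColor(T,cv2.COLOR_BGR2HSV)[250:310,250:310]
m=cv2.inRange(H,(8,90,130),(25,255,255)); c=max(cv2.findContours(m,0,cv2.CHAIN_APPROX_NONE)[0],key=cv2.contourArea)
e=cv2.fitEllipse(c); print(e,onz("top",np.array(e[0])+250,.018))
c=[.536,.2725]; x,y=.505,.029
env.move_straight([*c,.031],feed=.1)
env.grab(25); print(env.read_opening(),env.read_gripper_force())
env.move_straight([*c,.12],feed=.15)
print(env.read_opening(),env.read_gripper_force())
env.move_ptp([x,y,.12],[180,0,150])
env.move_straight([x,y,.055],feed=.12); env.wait(.2)
f0=env.read_force()
print(env.move_straight([x,y,.034],feed=.02,threshold=2.5),env.read_eef_pos(),env.read_force()-f0)
env.wait(.2); env.release(); env.wait(.2)
env.move_straight([x,y,.14],feed=.15)
env.move_ptp([.476,-.2665,.24],[180,0,30])
for n in("side","top"): cv2.imwrite(f"pics/{n}3.png",optics.grab_frame(n)[:,:,::-1])
print(env.read_time(),env.read_q())
a=cv2.imread("pics/side3.png")[150:330,250:450];b=cv2.imread("pics/top3.png")[200:380,240:440]
cv2.imwrite("pics/v3.png",np.hstack([cv2.resize(v,(400,360),interpolation=2) for v in(a,b)]))
E
```

```text
((28.792634963989258, 28.207210540771484), (18.024343490600586, 21.570188522338867), 91.32170867919922) [0.5   0.027 0.018]
0.04840023024494773 25.295029878616333
0.048792164546904694 25.987870395183563
True [0.5049 0.029  0.0378] [-0.8867 -0.3452  5.7108]
19.3083 [-16.909   11.1037  47.0526  98.6857  -8.4315  73.9202 -27.8615]
```

View pics/v3.png

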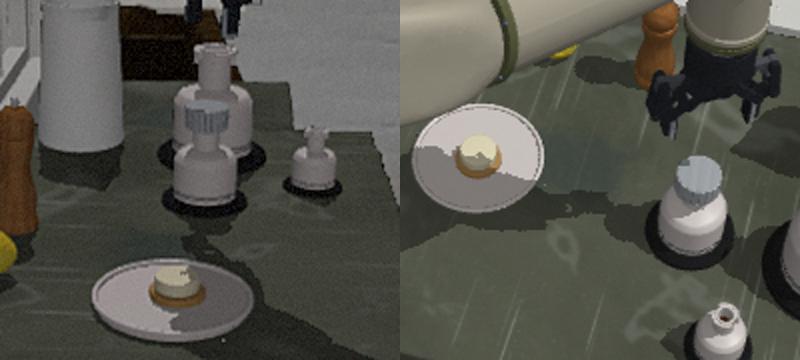

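The cheese is centred on the oatcake (top crop x 478.5 vs 478.5, side 178.5 vs 177.5). The cap is at top ≈(389,287) and the gripper is above it. Now I grip the cap.

```bash
python3 - <<'E'
from h import *
np.set_printoptions(precision=4,suppress=True)
p=env.read_eef_pos(); print(p,proj("top",p-[0,0,.004]),proj("side",p-[0,0,.004]))
c=[.476,-.2665]
print(env.move_straight([*c,.15],feed=.15))
print(env.move_straight([*c,.121],feed=.05,threshold=5),env.read_eef_pos())
f0=env.read_force()
env.grab(80); print(env.read_opening(),env.read_gripper_force(),env.read_force()-f0,env.read_wrist_torque())
for n in("side","top"): cv2.imwrite(f"pics/{n}4.png",optics.grab_frame(n)[:,:,::-1])
print(env.read_time(),env.read_q())
a=cv2.imread("pics/side4.png")[150:270,290:420];b=cv2.imread("pics/top4.png")[220:340,320:450]
cv2.imwrite("pics/v4.png",np.hstack([cv2.resize(v,(400,369),interpolation=2) for v in(a,b)]))
E
```

```text
[ 0.4764 -0.2653  0.2394] [392.9905 261.6357] [355.2694 164.2474]
False
False [ 0.476  -0.2666  0.1211]
0.05400700238744111 82.81688667833805 [-1.5034  0.1372  5.2959] [ 0.265   0.3147 -0.0443]
21.2833 [-13.3025  19.0816  44.6192 106.3701 -15.2994  60.6655 -22.6728]
```

View pics/v4.png

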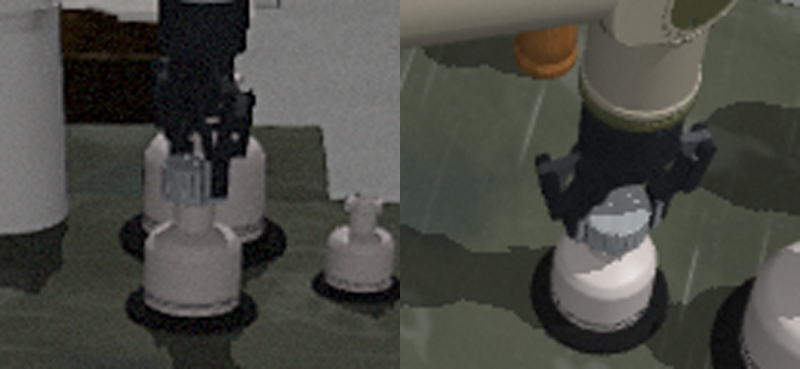

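The cap is gripped, with the pads on both sides and an opening of 54 mm. This matches the roughly 2 mm of give seen on the discs. Now press and twist.

```bash
python3 - <<'E'
from h import *
np.set_printoptions(precision=4,suppress=True)
c=[.476,-.2665]; f0=env.read_force()
z=.115
env.move_straight([*c,z],feed=.02); env.wait(.3)
print(env.read_eef_pos(),env.read_force()-f0)
if 4<(env.read_force()-f0)[2]<30:
    for k in range(1,7):
        env.move_straight([*c,z],feed=.02,rotation=[180,0,30+9.6*k])
        print(env.read_eef_pos(),env.read_eef_rot(),env.read_force()-f0,env.read_wrist_torque(),env.read_opening(),env.read_time())
E
```

```text
[ 0.4762 -0.2666  0.1158] [-1.1815  0.6987  2.4074]
```

```bash
python3 - <<'E'
from h import *
np.set_printoptions(precision=4,suppress=True)
c=[.476,-.2665]
for z in(.115,.114,.113):
    env.move_straight([*c,z],feed=.02); env.wait(.2); print(z,env.read_eef_pos(),env.read_force(),env.read_time())
    if env.read_force()[2]>15: break
E
```

```text
0.115 [ 0.4762 -0.2666  0.1158] [-2.4043  1.6781  8.1899] 22.4833
0.114 [ 0.4762 -0.2666  0.1148] [-3.7203  2.4797  9.3038] 22.9333
0.113 [ 0.4762 -0.2666  0.1138] [-3.5166  1.4618 10.0409] 23.3833
```

Absolute force is 10 N, so the cap is about 6 mm down on the spring and short of its end. Twist.

```bash
python3 - <<'E'
from h import *
np.set_printoptions(precision=4,suppress=True)
c=[.476,-.2665]; z=.113
for k in range(1,7):
    env.move_straight([*c,z],feed=.02,rotation=[180,0,30+9.6*k])
    print(env.read_eef_pos(),env.read_eef_rot(),env.read_force(),env.read_wrist_torque()[2],env.read_opening(),env.read_time())
    if abs(env.read_wrist_torque()[2])>1.5: break
E
```

```text
[ 0.4768 -0.267   0.1142] [179.9004  -0.086   39.6308] [-1.3281  0.2367  9.982 ] 0.020899180916773237 0.054246033370841426 23.7
[ 0.4771 -0.2671  0.1144] [179.8454  -0.076   49.2334] [-0.3819  0.6238 10.3673] 0.01755267869303257 0.054052226802425524 24.0167
[ 0.4772 -0.2672  0.1145] [179.8173  -0.047   58.8361] [-0.1545 -0.2878  9.8128] 0.09416948480355097 0.05433570892218599 24.3333
[ 0.4773 -0.2671  0.1145] [179.8051  -0.0187  68.4354] [ 0.2388 -0.3737 10.0042] 0.002284055496584333 0.05394009793279091 24.65
[ 0.4773 -0.2671  0.1145] [179.803    0.0135  78.0362] [-0.2071 -0.9789 10.5883] 0.031207308986644672 0.054244432761709246 24.9667
[ 0.4773 -0.2671  0.1145] [179.8053   0.0471  87.6383] [ 1.184  -0.1067  9.0763] -0.01847650759462862 0.05391616359161566 25.2833
```

```bash
python3 - <<'E'
from h import *
np.set_printoptions(precision=4,suppress=True)
p=env.read_eef_pos()[:2]
for z in(.118,.121,.124,.127):
    env.move_straight([*p,z],feed=.02); f=env.read_force(); print(z,f,env.read_opening())
    if f[2]<-8: break
else:
    env.move_straight([*p,.215],feed=.08); env.wait(.3)
print(env.read_eef_pos(),env.read_force(),env.read_gripper_force(),env.read_opening(),env.read_time())
for n in("side","top"): cv2.imwrite(f"pics/{n}5.png",optics.grab_frame(n)[:,:,::-1])
a=cv2.imread("pics/side5.png")[150:330,250:450];b=cv2.imread("pics/top5.png")[200:380,240:440]
cv2.imwrite("pics/v5.png",np.hstack([cv2.resize(v,(400,360),interpolation=2) for v in(a,b)]))
E
```

```text
0.118 [-2.6372  1.2579  7.8487] 0.054379323521410006
0.121 [-1.1412 -0.1003  6.0738] 0.05458523778807498
0.124 [-0.0483  0.514  -0.7084] 0.0544004275663868
0.127 [ 0.2363 -0.642  -0.4823] 0.054307317387735254
[ 0.4773 -0.2671  0.2148] [ 0.377   0.3543 -0.6818] 84.03637686744332 0.05442104289450729 28.1417
```

View pics/v5.png

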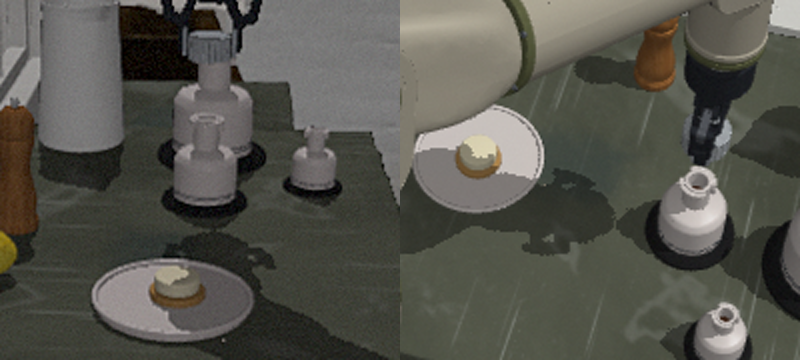

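The cap is off and held upright above the open jar mouth (side crop cap (210,42), mouth (205,120)). The cheese and oatcake are still centred on the plate, so I hand in.

```bash
python3 -c "
from station import ticket
print(ticket.sign_off())"
```

```text
the job is handed in; nothing more can be done
None
```

I handed the job in at about 28 s with the oatcake and cheese centred on the plate and the cap unscrewed and held upright about 8 cm above the jar mouth; the sign-off returned no verdict.

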